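Close the station's antenna earthing link

TASK

Put the loose link bar, the long one with the hole, onto the earthing switch: set its hole down over the pin, lying flat on the plate and with the free end still well clear of the sprung contact, at least 45 mm short of it. Then swing the bar about the pin, pushing its free end against the sprung contact (feel for it, its setting varies) until the catch has snapped out behind it and holds it there when you let go; push gently, never more than 20 N on the contact. Leave the other things on the desk where they are.

Things in the scene. Friction and masses are not known exactly. Their poses are not given: they have to be found in the camera images.
- bar_hole (a point): link bar: flat copper-clad aluminium, 217.5 x 30 x 10 mm, about 0.2 kg, with a 12.5 mm through hole near one end; the other end (free end) is plain. This point: centre of the hole, half-way up the thickness. x runs along the bar to the free end, y across, z up. The bar ends 17.5 mm behind the hole and 200 mm ahead of it. A shorter strip without a hole is not it
- bar_mid (a point): centre of the bar: 91 mm from the hole on the centre line, half-way up its 10 mm thickness. Grasp it here across the 30 mm width; it lies flat on the desk. Axes as bar_hole
- bar_push (a point): the place to push the bar when it is on the pin: on its centre line 160 mm from the hole, opposite the contact, half-way up; push on its long side (15 mm from this line). Axes as bar_hole
- bar: the link bar itself: origin on the hole's axis at the bar's underside, axes as bar_hole
- base: earthing switch, fixed: grey plate 16 mm thick, x -85 to 65, y -45 to 112 mm, then an arm (x 28 to 65) on to y 260 with contact, catch and a rest (from x -6) under the closed bar; origin on the pin's axis at desk level. The closed bar lies along +y, tip at y = 200. Set it down pointing e.g. half-way between -x and +y, its free end 16 mm above the open desk, and swing it clockwise seen from above, towards +x
- pin (a point): tip of the fixed steel pin, 36 mm above the desk: 10 mm diameter, rising 12 mm straight from the plate, then tapering over 8 mm to a 3 mm tip. Axes as the base's
- contact_face (a point): where the face of the sprung brass contact stands at mid-setting; contact and catch are set together up to 13 mm either way along their arc about the pin, which is not measured: feel for it. Face 18 mm wide, 15 to 27 mm above the desk, 160 mm from the pin, pushed in along +x; black housing 22 to 44 mm behind it, 36 mm high. Axes as the base's
- catch_point (a point): point of the steel catch tongue at mid-setting (it shifts with the contact), 16 to 28 mm above the desk: 5 mm inside the path of the bar's tip, flat face to +x, slanted face to -x over some 15 mm; the bar's tip pushes it back along the base's +y. Its black housing, 36 mm high, lies 41 to 61 mm farther out. Axes as the base's
- contact (a joint): how far the contact is pushed in, m: 0 free; spring 6 N/mm. The catch snaps out behind the bar at about 1.4 mm (some 9 N, plus 3 to 6 N of friction and catch); latched it stays at 1 to 1.6 mm; over 3.6 mm (22 N) is too much. The reading is too coarse to stop by: stop at some 17 N of push at bar_push
- catch (a joint): how far the catch tongue is pushed back, m: 0 = out (bar absent or latched), about 0.005 while the bar's tip is passing it; light spring, 1.5 to 2.3 N
- mug: bystander, to be left alone: white mug, 80 mm across, 92 mm high; origin under its centre
- remote: bystander, to be left alone: small black remote control, 86 x 40 x 8 mm; origin under its centre
- mic: bystander, to be left alone: black hand microphone, 95 x 56 x 30 mm; origin under its centre
- screwdriver: bystander, to be left alone: screwdriver lying on the desk; origin under its centre
- adapter: bystander, to be left alone: small upright brass plug adapter, 18 mm across, 36 mm high; origin under its centre
- strap: bystander, to be left alone: plain copper-clad strip, 120 x 20 x 8 mm, without a hole; origin under its centre
- jar: bystander, to be left alone: clear jar, 60 mm across, 75 mm high; origin under its centre
Not all that is in view belongs to the job. What is shaped like the bar but yellow is not meant.

How it is judged:
By the outcome, as a careful person would: the job done as asked, in the order asked, and still so for the second after the job is handed in, with the robot touching nothing.
It also fails if it takes over 72 s, if anything falls off the work surface, if the arm or the gripper's body presses on something with over 40 N, if the wrist force passes 120 N, or if a joint passes its speed limit or range.

ROBOT

A 7-joint arm with a two-finger parallel gripper is mounted at the origin on the work surface. World frame = base frame: x ahead of the robot, y to its left, z up, the work surface at z = 0. Lengths are in m, angles in rad, forces in N, time in s.
With the tool pointing down it reaches from about 0.35 to 0.9 m from the base axis. Payload 8.1 kg.
Tool frame: the origin (TCP) lies between the finger pads; the fingertips stand 8 mm ahead of it and the grasp point (between the pads) lies 11 mm behind it (env.tip_reach is the distance from the TCP to the fingertips, in m); z points along the fingers, y is the direction in which the jaws open and shut (so a half turn about z gives the same grasp; the last joint's range is limited). The gripper opens to 85 mm and grips with 20 to 120 N. Pads are 22 mm wide; open, the fingers measure 114 mm over their backs; the gripper's body (76 mm by 85 mm) begins 54 mm behind the grasp point. The pads swing forward as they close: fully open they stand 13 mm farther back than shut.
Start: joints at [1.148, 0.434, 0.025, 1.573, -0.012, 1.134, -0.075], TCP at [0.196, -0.593, 0.239] pointing down, gripper open.
Joint ranges: [-2.62, 2.62], [-0.44, 2.09], [-1.27, 1.32], [0.08, 2.57], [-1.32, 4.46], [0.12, 2], [-2.74, 2.74]. Speed limits (rad/s): [2.22, 2.22, 3.01, 3.01, 3.14, 3.14, 3.14].

INTERFACE

Orientations are given as a rotation vector (axis times angle).
In Python, from workcell import env gives the robot as it stands. Calls block until the motion is done:
- env.move_to(position, orientation): joint-space move of the TCP to a pose.
- env.move_straight(position, vel=0.15, attitude=None, guard=None): straight line of the TCP; attitude=None keeps the orientation; vel is the mean speed in m/s. With guard (N) it stops when the force on the tool has changed by that much, and returns True; else False.
- env.move_j(angles): joint-space move.
- env.move_gripper(opening, squeeze=None): finger opening in m; squeeze is the grip in N (None keeps the last); returns when the fingers have stopped.
- env.wait(seconds).
- env.ik(position, orientation): joint angles nearest the present ones, or None.
- env.state(): the state.
- env.capture(name): name is "side" or "top"; returns a dict with "frame" (400x640x3 uint8, blue, green, red), "depth" (400x640 float32, m along the optical axis (not along the pixel's ray), 0 where there is no reading), "fx", "fy", "cx", "cy" (pixels), "rvec" (rotation vector, rad) and "tvec" (3), from world to camera coordinates, as OpenCV has them. Camera axes: x right, y down, z forward; pixel columns grow to the right and rows downward; lengths in m; the calibration is good to about 2 mm. A picture is of the moment at which its call begins.
A pose or a line that the arm cannot do raises env.MotionError and nothing moves.
- env.job_done(): hands the job in, once; it reports no verdict.
The state is a dict: "time": time; "joints": joint angles; "joint_velocities": joint speeds; "effort": joint torques, N m; "position": TCP position; "ee_rot": TCP orientation; "force": force on the tool from outside, world axes, zero at the start; "torque": the same for the moment, N m; "gripper_width": finger opening in m.
Only numpy, scipy, OpenCV 4.12 (cv2) and the standard library are available. Lean on these libraries where they do the work, as an engineer would, in place of code of your own. Each camera call takes 0.05 s, during which the arm holds its last target. There are 200 camera calls.

## Working session

There is one attempt and no reset: what is moved stays moved. The work goes in short steps, each a Python script; the robot and the scene stay as the last script left them, time stands still between calls to the robot, and variables do not carry over. Pictures are saved under pics/ and viewed, on a budget of 10 in all, crops included, one or two more only if the job needs it, and the job is handed in when it is done.

```bash
ls; mkdir -p pics
python3 - <<'E'
from workcell import env
import cv2,numpy as np
for n in("top","side"):
    c=env.capture(n); cv2.imwrite(f"pics/{n}0.png",c["frame"]); np.savez(f"{n}0.npz",**c)
    R=cv2.Rodrigues(np.array(c["rvec"]))[0]; print(n,c["fx"],c["cx"],c["cy"],(-R.T@np.array(c["tvec"]).ravel()).round(3),R.round(2).tolist())
print(env.state()["time"], env.state()["ee_rot"])
E
```

```text
pics
top 435.5982210762477 318.9410134240725 199.8806751518052 [ 0.19  -0.022  1.345] [[0.03, -1.0, -0.0], [-0.97, -0.03, -0.23], [0.23, 0.01, -0.97]]
side 372.04468621421756 315.67835956257085 195.38110299631165 [0.385 0.867 0.614] [[-0.99, -0.1, 0.02], [-0.07, 0.53, -0.85], [0.08, -0.84, -0.53]]
0.1 [-3.10018041e+00 -4.99957066e-01  5.36046568e-04]
```

View pics/top0.png

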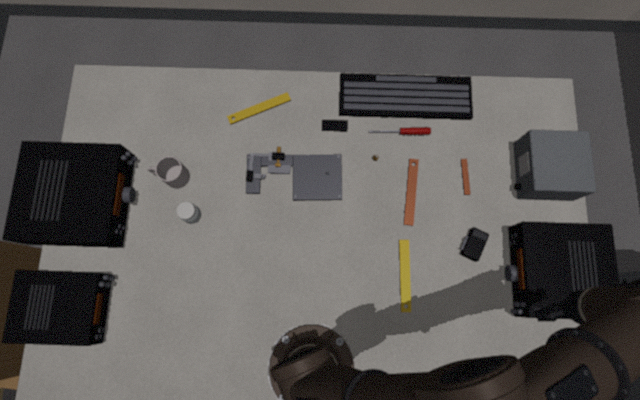

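View pics/side0.png

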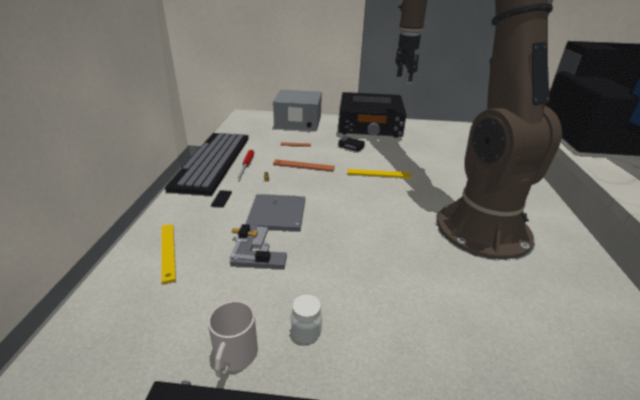

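```bash
cat > h.py <<'E'
import cv2,numpy as np
def unproj(c,uv,z):
    R=cv2.Rodrigues(np.array(c["rvec"]))[0]; t=np.array(c["tvec"]).ravel()
    uv=np.atleast_2d(np.array(uv,float))
    d=np.c_[(uv[:,0]-c["cx"])/c["fx"],(uv[:,1]-c["cy"])/c["fy"],np.ones(len(uv))]@R
    o=-R.T@t
    return o+d*((z-o[2])/d[:,2])[:,None]
def proj(c,P):
    K=np.array([[c["fx"],0,c["cx"]],[0,c["fy"],c["cy"]],[0,0,1.]])
    return cv2.projectPoints(np.atleast_2d(np.array(P,float)),np.array(c["rvec"]),np.array(c["tvec"]),K,None)[0][:,0]
def cloud(c):
    R=cv2.Rodrigues(np.array(c["rvec"]))[0]; t=np.array(c["tvec"]).ravel()
    v,u=np.mgrid[:400,:640]; d=c["depth"]
    P=np.stack([(u-c["cx"])/c["fx"]*d,(v-c["cy"])/c["fy"]*d,d],-1)
    return (P-t)@R
E
python3 - <<'E'
from h import *
c=dict(np.load("top0.npz")); s=dict(np.load("side0.npz"))
for n,cc in(("top",c),("side",s)):
    hsv=cv2.cvtColor(cc["frame"],cv2.COLOR_BGR2HSV)
    m=((hsv[...,0]<14)&(hsv[...,1]>110)&(hsv[...,2]>80)).astype(np.uint8)
    k,l,st,ce=cv2.connectedComponentsWithStats(m)
    X=cloud(cc)
    for i in range(1,k):
        if st[i,4]<60: continue
        p=np.argwhere(l==i)[:,::-1].astype(np.float32)
        W=unproj(cc,p,0.01)[:,:2].astype(np.float32)
        r=cv2.minAreaRect(W); print(n,st[i],ce[i].round(1),"rect",np.round(r[0],4),np.round(r[1],4),round(r[2],1), "z",np.nanmedian(X[l==i][:,2]).round(3))
a=cv2.resize(c["frame"][145:210,240:350],None,fx=7,fy=7,interpolation=cv2.INTER_CUBIC)
cv2.imwrite("pics/a.png",a)
b=cv2.resize(s["frame"][185:275,220:320],None,fx=6,fy=6,interpolation=cv2.INTER_CUBIC)
cv2.imwrite("pics/b.png",b)
# plate top from depth
X=cloud(c); z=X[150:205,285:348,2]; print(np.median(z[10:40,15:50]), z[10:40,15:50].std())
E
```

```text
top [401 128  30   6 158] [415.4 130.4] rect [ 0.7439 -0.3147] [0.0174 0.0953] 1.8 z 0.023
top [404 159  14  66 564] [410.6 192.4] rect [ 0.539  -0.2964] [0.0283 0.2142] 84.6 z 0.01
top [461 159   9  35 178] [465.1 176.5] rect [ 0.5946 -0.4694] [0.1127 0.017 ] 3.0 z 0.008
side [244 150  10  16  86] [248.4 156.9] rect [ 0.7427 -0.3232] [0.0235 0.1226] 2.5 z 0.024
side [274 160  60  11 284] [303.8 165. ] rect [ 0.5374 -0.292 ] [0.036 0.213] 84.6 z 0.011
0.01584879413429894 0.07102659986022249
```

View pics/a.png

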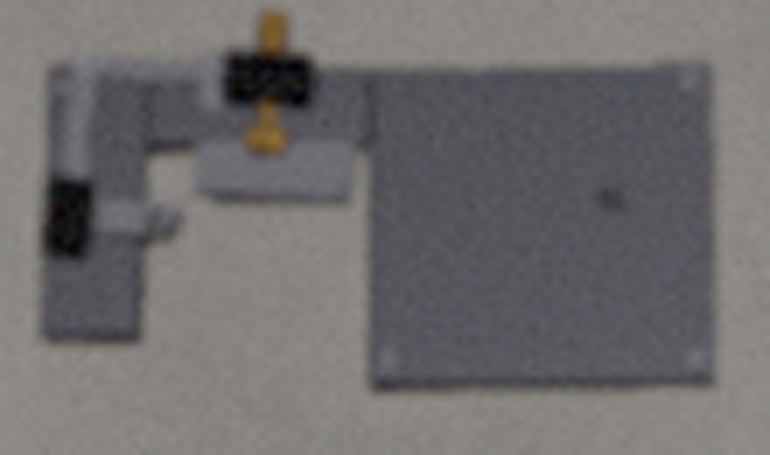

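View pics/b.png

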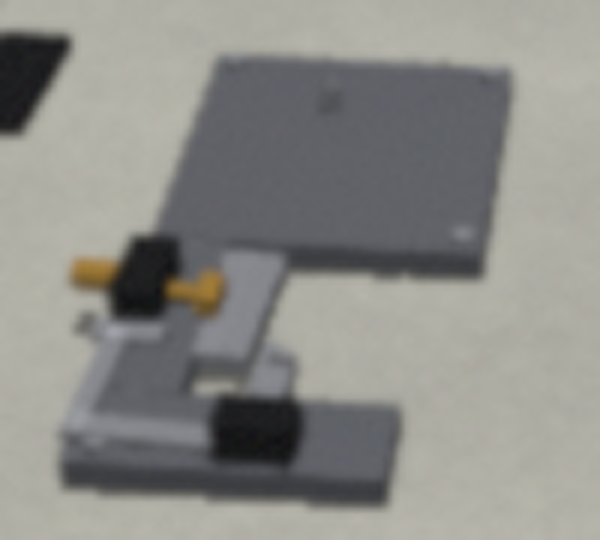

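Run:
```python
from h import *
c=dict(np.load("top0.npz")); s=dict(np.load("side0.npz"))
cr=lambda p,k,x,y:(np.array(p,float)+.5)/k-.5+[x,y]
B=np.array([[65,-45],[-85,-45],[-85,112],[65,260]])/1e3
def fit(B,W):
    bc,wc=B.mean(0),W.mean(0); H=(B-bc).T@(W-wc); a=np.arctan2(H[0,1]-H[1,0],H[0,0]+H[1,1])
    R=np.array([[np.cos(a),-np.sin(a)],[np.sin(a),np.cos(a)]]); return a,wc-R@bc,(B@R.T+wc-R@bc-W)
W=unproj(c,cr([[712,64],[714,377],[372,377],[48,64]],7,240,145),.016)[:,:2]
a,t,r=fit(B,W); print("top base yaw",np.degrees(a),t,(r*1e3).round(1).tolist())
# side: far-left corner, far-right.. of plate top: (65,-45)=(218,58)?, (-85,-45)=(511,70), (-85,112)=(487,252)
B2=B[:3]; W2=unproj(s,cr([[218,57],[512,70],[486,250]],6,220,185),.016)[:,:2]
a2,t2,r2=fit(B2,W2); print("side base yaw",np.degrees(a2),t2,(r2*1e3).round(1).tolist())
for z in(.016,.026,.036): print("pin top",z,unproj(c,cr([610,198],7,240,145),z).round(4),"side",unproj(s,cr([330,100],6,220,185),z).round(4))
print("contact tip",unproj(c,cr([265,152],7,240,145),.021))
print("catch point",unproj(c,cr([182,215],7,240,145),.028))
# profile along bar centreline for hole
ctr=np.array([.539,-.2964]); th=np.radians(174.6); d=np.array([np.cos(th),np.sin(th)])
P=np.array([[*(ctr+d*q),.01] for q in np.arange(-.104,.105,.004)])
for cc in(c,s):
    uv=proj(cc,P).astype(np.float32); f=cv2.cvtColor(cc["frame"],cv2.COLOR_BGR2GRAY)
    print(cv2.remap(f,uv[:,:1],uv[:,1:],cv2.INTER_LINEAR).ravel().tolist())
```

```text
top base yaw 2.0743685664513585 [ 0.58927442 -0.03166959] [[1.7, -0.3], [-0.7, -1.6], [-1.4, 2.1], [0.4, -0.2]]
side base yaw 3.479347876491229 [ 0.58553239 -0.02935009] [[1.3, -1.3], [0.2, -2.2], [-1.5, 3.5]]
pin top 0.016 [[ 0.5886 -0.0291  0.016 ]] side [[ 0.5882 -0.0375  0.016 ]]
pin top 0.026 [[ 0.5856 -0.029   0.026 ]] side [[ 0.5848 -0.0224  0.026 ]]
pin top 0.036 [[ 0.5826 -0.029   0.036 ]] side [[ 0.5814 -0.0073  0.036 ]]
contact tip [[0.60385404 0.12820507 0.021     ]]
catch point [[0.57087864 0.16310682 0.028     ]]
[93, 83, 91, 120, 123, 104, 94, 94, 94, 94, 93, 94, 93, 93, 95, 92, 94, 94, 93, 94, 96, 97, 92, 96, 98, 98, 94, 96, 98, 98, 97, 98, 96, 98, 99, 100, 101, 100, 97, 101, 99, 99, 100, 103, 98, 104, 102, 103, 101, 102, 101, 102, 101]
[124, 110, 101, 93, 92, 100, 108, 110, 112, 111, 111, 111, 110, 110, 110, 111, 112, 110, 109, 109, 109, 110, 110, 110, 111, 110, 109, 109, 110, 110, 110, 111, 112, 111, 110, 110, 110, 111, 111, 111, 112, 112, 111, 111, 112, 110, 111, 112, 113, 114, 113, 111, 111]
```

```bash
cat >> h.py <<'E'
def down(deg):
    f=np.radians(deg)/2; return np.pi*np.array([np.cos(f),np.sin(f),0])
E
python3 - <<'E'
from workcell import env
from h import *
g=[.5385,-.295]
print(env.tip_reach)
env.move_gripper(.05,60)
env.move_to([*g,.12],down(-5.4))
env.move_straight([*g,.03],.15)
print(env.move_straight([*g,.0115],.05,guard=8), env.state()["position"],env.state()["force"])
print(env.move_gripper(.0,60), env.state()["gripper_width"])
env.move_straight([*g,.09],.15)
print(env.state()["gripper_width"],env.state()["force"])
d=np.array([np.cos(np.radians(137.5)),np.sin(np.radians(137.5))])
p=np.array([.587,-.030])+.091*d; print(p)
env.move_to([*p,.09],down(-42.5))
env.move_straight([*p,.060],.1)   # bar underside about 0.0485
s=env.state(); print(s["time"],s["position"],s["ee_rot"])
for n in("top","side"):
    c=env.capture(n); np.savez(f"{n}1.npz",**c)
    x=(60,95,255,175) if 0 else None
    u,v=proj(c,[[.587,-.03,.036]])[0].astype(int); print(n,u,v)
    cv2.imwrite(f"pics/{n}1.png",cv2.resize(c["frame"][v-40:v+40,u-60:u+60],None,fx=6,fy=6,interpolation=cv2.INTER_CUBIC))
A=np.hstack([cv2.imread(f"pics/{n}1.png")[:, :] for n in("top","side")]); cv2.imwrite("pics/c.png",cv2.resize(A,(800,267)) if 0 else np.vstack([cv2.resize(cv2.imread(f"pics/{n}1.png"),(450,300)) for n in("top","side")]))
E
```

```text
0.008
False [ 0.53830721 -0.29489118  0.01120484] [ 0.71124337  0.32714814 -0.78847876]
False 0.027994144100633497
0.027571439799747105 [-0.73181798  0.79996252 -3.4661982 ]
[0.51990776 0.03147871]
6.2167 [0.51985187 0.03067643 0.05978872] [ 2.92677721e+00 -1.14002479e+00 -1.00054373e-03]
top 327 171
side 274 196
```

View pics/c.png

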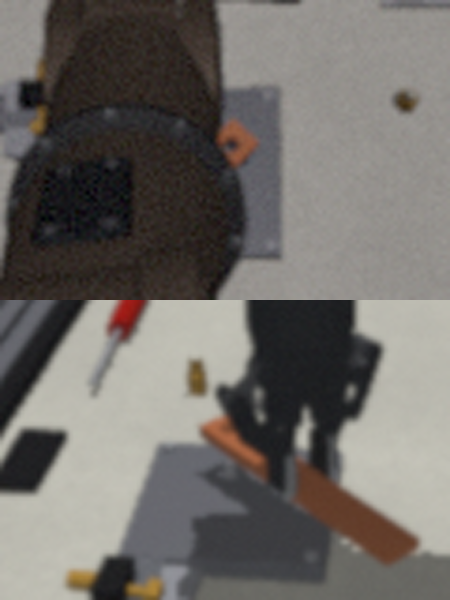

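Run:
```python
from h import *
c0=dict(np.load("top0.npz")); s0=dict(np.load("side0.npz")); c=dict(np.load("top1.npz")); s=dict(np.load("side1.npz"))
def dark(f,u0,u1,v0,v1,thr):
    g=cv2.cvtColor(f,cv2.COLOR_BGR2GRAY).astype(float)[v0:v1,u0:u1]; bg=np.median(g); w=np.clip(bg-g-thr,0,None)
    v,u=np.mgrid[v0:v1,u0:u1]; return np.array([(w*u).sum(),(w*v).sum()])/w.sum(), g.round().astype(int)
p,g=dark(c0["frame"],322,333,168,179,8); print("pin top px",p); print(g)
for z in(.02,.024,.028): print(unproj(c0,p,z).round(4))
q,g=dark(s0["frame"],269,282,194,208,8); print("pin side px",q); print(g)
for z in(.02,.024,.028): print(unproj(s0,q,z).round(4))
f=c["frame"]; hsv=cv2.cvtColor(f,cv2.COLOR_BGR2HSV)
print(f[160:180,320:340,2].astype(int))
def orange(cc,u0,u1,v0,v1):
    h=cv2.cvtColor(cc["frame"],cv2.COLOR_BGR2HSV)[v0:v1,u0:u1]
    m=(h[...,0]<16)&(h[...,1]>90)&(h[...,2]>60)
    return np.argwhere(m)[:,::-1]+[u0,v0]
# predicted hole from gripper pose if bar centred
d=np.array([np.cos(np.radians(137.5)),np.sin(np.radians(137.5))])
print("pred hole",np.array([.5199,.0307])-.091*d)
```

```text
pin top px [326.75247525 172.98019802]
[[84 84 85 87 89 85 85 89 86 82 92]
 [91 89 86 88 85 84 82 88 83 86 88]
 [84 86 87 85 83 88 84 85 85 88 87]
 [86 87 87 83 81 82 79 81 87 82 87]
 [88 88 83 77 64 70 71 86 84 89 84]
 [83 87 80 72 63 65 69 81 86 90 89]
 [85 90 86 81 69 70 67 79 85 85 87]
 [84 87 84 85 85 80 82 82 85 87 89]
 [86 85 88 86 85 90 88 86 87 88 86]
 [89 88 89 84 88 87 85 86 89 87 86]
 [92 85 90 86 88 89 87 89 87 87 86]]
[[ 0.587  -0.0292  0.02  ]]
[[ 0.5858 -0.0292  0.024 ]]
[[ 0.5846 -0.0292  0.028 ]]
pin side px [274.65217391 201.95652174]
[[136 143 147 147 146 144 153 160 160 162 162 163 164]
 [107 110 112 113 113 111 115 119 120 125 127 128 129]
 [ 98  99  98  98  98  99  99 100 100 101 102 103 103]
 [ 98  97  97  97  97  99 101  98  97  97  97  97  98]
 [ 97  97  97  98  96 100 103 100  98  98  99  98  98]
 [ 97  99  98  96  95  98  99  99  97  98  98  98  98]
 [ 98  98  97  97  92  90  90  88  94  97  97  98  98]
 [ 98  97  98  96  90  87  84  87  94  97  97  97  97]
 [ 97  98  98  94  88  85  83  86  94  97  98  98  98]
 [ 98  98  99  95  86  84  87  89  95  97  98
[... 1351 characters left out ...]
7  42  38  43  90 121 138 144 137 118 101  87  91  94  95
   92  92]
 [ 27  39  44  36  33  26  35  69 110 136 141 120  90  86  91  96  98  98
   94  97]
 [ 38  32  44  42  40  38  38  44  82 114 116  93  72  85  93  97  95  98
  100  95]
 [ 41  31  26  29  36  34  30  42  66  86  91  84  89  96  97  94  94  95
   92  91]
 [ 43  48  35  39  27  36  45  56  55  62  84  94  93  97  98 100  99 100
   97  94]
 [ 38  42  40  31  42  33  43  60  58  52  69  93  97  94  97  95  96  97
   94  96]
 [ 39  44  41  50  42  38  47  50  45  41  61  89  97  99  96 100  98  98
   94  93]
 [ 40  38  39  37  38  37  44  49  50  46  47  81  92  99  94  98  95  96
   98  99]]
pred hole [ 0.58699224 -0.03077871]
```

Run:
```python
from h import *
c=dict(np.load("top1.npz"))
for z in(.055,.0585): print(unproj(c,[[328.25,169.4],[329,162.5],[336,168.8]],z).round(4).tolist())
```

```text
[[0.5882, -0.0333, 0.055], [0.6107, -0.035, 0.055], [0.5909, -0.0572, 0.055]]
[[0.5872, -0.0333, 0.0585], [0.6095, -0.035, 0.0585], [0.5899, -0.0571, 0.0585]]
```

Run:
```python
from workcell import env
from h import *
p=np.array(env.state()["position"][:2])+[-.0008,.0032]
env.move_straight([*p,.055],.1)
f0=np.array(env.state()["force"])
for z in(.046,.040,.036,.032,.029,.0268):
    h=env.move_straight([*p,z],.04,guard=8); s=env.state()
    print(z,h,np.round(s["position"],4),(np.array(s["force"])-f0).round(1),np.round(s["torque"],2))
    if h: break
print(s["time"])
```

```text
0.046 False [0.5193 0.0342 0.0456] [0.1 0.  0.3] [-0.01  0.    0.03]
0.04 False [0.5195 0.0341 0.0398] [-0.  -0.6  0.2] [-0.2  -0.08 -0.06]
0.036 False [0.5196 0.034  0.0358] [ 0.2 -1.4  0.5] [-0.4  -0.16 -0.08]
0.032 False [0.5196 0.034  0.0318] [ 1.7 -2.3  0.8] [-0.64 -0.26 -0.08]
0.029 False [0.5197 0.0341 0.0289] [ 1.2 -3.6  1.2] [-0.71 -0.33 -0.1 ]
0.0268 False [0.5199 0.0341 0.028 ] [-2.2 -3.  20. ] [-0.89  0.76 -0.12]
8.2417
```

Run:
```python
from workcell import env
from h import *
p=np.array(env.state()["position"][:2])
env.move_straight([*p,.0275],.05)
env.move_gripper(.05)
env.move_straight([*p,.14],.15)
env.move_gripper(0,60)
env.move_to([.42,-.2,.16],down(20))
print(env.state()["time"],env.state()["force"])
ims=[]
for n,(x,y,w,h) in(("top",(240,140,120,100)),("side",(200,180,140,110))):
    c=env.capture(n); np.savez(f"{n}2.npz",**c)
    ims.append(cv2.resize(c["frame"][y:y+h,x:x+w],(390,int(390*h/w)),interpolation=cv2.INTER_CUBIC))
H=max(i.shape[0] for i in ims)
cv2.imwrite("pics/d.png",np.hstack([cv2.copyMakeBorder(i,0,H-i.shape[0],0,5,0) for i in ims]))
c=dict(np.load("top2.npz"))
hsv=cv2.cvtColor(c["frame"],cv2.COLOR_BGR2HSV)
m=((hsv[...,0]<14)&(hsv[...,1]>110)&(hsv[...,2]>80)).astype(np.uint8); m[:150]=0; m[:,380:]=0
k,l,st,ce=cv2.connectedComponentsWithStats(m)
for i in range(1,k):
    if st[i,4]<60: continue
    W=unproj(c,np.argwhere(l==i)[:,::-1],.026)[:,:2].astype(np.float32); print(st[i],cv2.minAreaRect(W), np.median(cloud(c)[l==i][:,2]))
```

```text
11.6167 [-0.40166519  0.38863483  0.57608044]
[280 167  54  53 587] ((0.5208258628845215, 0.031517863273620605), (0.029386818408966064, 0.21433641016483307), 47.052833557128906) 0.025695240315089404
```

View pics/d.png

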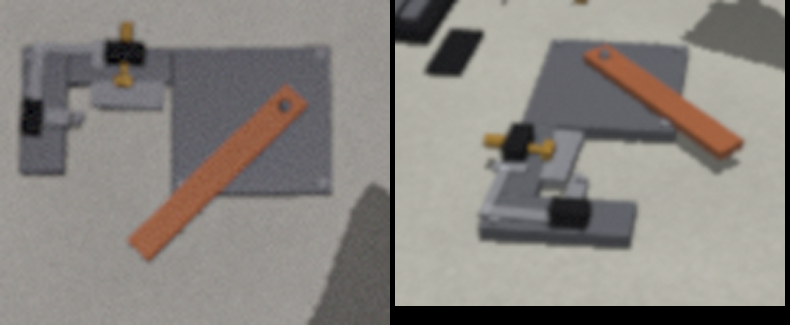

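```bash
cat > push.py <<'E'
from workcell import env
from h import *
pin=np.array([.5868,-.0293])
def P(th,off,z=.0275):
    t=np.radians(th); return np.array([*(pin+.16*np.array([np.cos(t),np.sin(t)])+off*np.array([-np.sin(t),np.cos(t)])),z])
E
python3 - <<'E'
from push import *
env.move_to(P(137,.040,.12),down(47))
env.move_straight(P(137,.040),.15)
f0=np.array(env.state()["force"]); print(env.state()["time"],f0)
def F(th):
    t=np.radians(th); return float((np.array(env.state()["force"])-f0)[:2]@[-np.sin(t),np.cos(t)])
print(env.move_straight(P(137,.026),.06,guard=6),F(137))
log=[]
for th in np.arange(133,102.9,-5):
    h=env.move_straight(P(th,.026),.08,attitude=down(th-90),guard=8); log.append((th,h,round(F(th),1)))
    if h: break
if not h:
  for th in np.arange(102,86,-1):
    h=env.move_straight(P(th,.026),.03,attitude=down(th-90),guard=5); f=F(th); log.append((th,h,round(f,1)))
    if h or f>5: break
for l in log: print(*l)
s=env.state(); print(s["time"],s["position"],(np.array(s["force"])-f0).round(1)); np.save("f0.npy",f0)
E
```

```text
13.4833 [-0.93650739  0.21435779  0.64188181]
False -0.24657678718728818
133.0 False -0.5
128.0 False 0.4
123.0 False -0.4
118.0 False -0.2
113.0 False -1.0
108.0 False -1.2
103.0 False -0.9
102 False -1.4
101 False -1.2
100 False 0.2
99 False 2.5
98 False -0.0
97 False -0.9
96 False -0.5
95 False -2.0
94 False -0.6
93 False -0.6
92 False -0.1
91 False -0.9
90 False -0.5
89 False 1.5
88 False 6.1
19.8583 [0.56449073 0.13150002 0.02701992] [-6.1 -0.   2. ]
```

Run:
```python
from push import *
f0=np.load("f0.npy"); t=np.radians(88); n=np.array([-np.sin(t),np.cos(t),0])
p=P(88,.026); q=[]
for i in range(40):
    p=p-.0003*n; h=env.move_straight(p,.01,guard=6); env.wait(.05)
    r=[]
    for _ in range(3): r.append((np.array(env.state()["force"])-f0)@n); env.wait(.01)
    f=np.mean(r); q.append((round(f,1),round(float(-n@(env.state()["position"]-P(88,.026)))*1e3,2)))
    if f>16.5: break
print(q); print(env.state()["time"])
ims=[]
for nm,(x,y,w,h) in(("top",(240,140,120,100)),("side",(200,180,140,110))):
    c=env.capture(nm); ims.append(cv2.resize(c["frame"][y:y+h,x:x+w],(390,int(390*h/w)),interpolation=cv2.INTER_CUBIC))
H=max(i.shape[0] for i in ims)
cv2.imwrite("pics/e.png",np.hstack([cv2.copyMakeBorder(i,0,H-i.shape[0],0,5,0) for i in ims]))
```

```text
[(np.float64(7.5), -1.83), (np.float64(7.5), -1.79), (np.float64(8.0), -1.75), (np.float64(8.9), -1.73), (np.float64(10.1), -1.64), (np.float64(10.9), -1.56), (np.float64(11.0), -1.49), (np.float64(11.9), -1.41), (np.float64(13.6), -1.34), (np.float64(13.8), -1.27), (np.float64(14.1), -1.2), (np.float64(15.1), -1.12), (np.float64(15.7), -1.02), (np.float64(16.6), -0.97)]
24.4083
```

View pics/e.png

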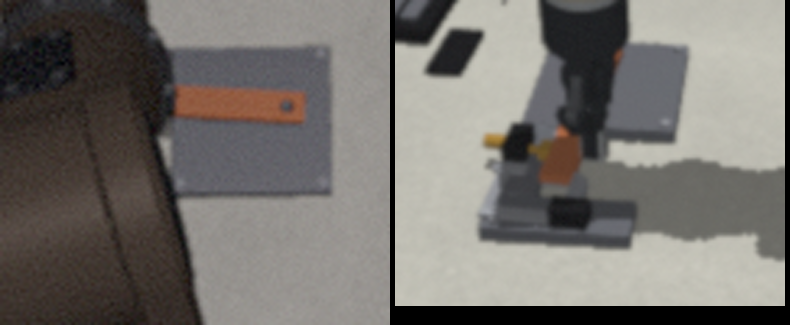

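Run:
```python
from push import *
f0=np.load("f0.npy")
env.move_straight(P(88,.045),.04); print((np.array(env.state()["force"])-f0).round(1))
env.move_straight(P(88,.045,.14),.15)
env.move_to([.42,-.2,.16],down(20))
ims=[]
for nm,(x,y,w,h) in(("top",(240,145,90,65)),("side",(220,195,90,75))):
    c=env.capture(nm); np.savez(f"{nm}3.npz",**c); ims.append(cv2.resize(c["frame"][y:y+h,x:x+w],(395,int(395*h/w)),interpolation=cv2.INTER_CUBIC))
H=max(i.shape[0] for i in ims)
cv2.imwrite("pics/f.png",np.hstack([cv2.copyMakeBorder(i,0,H-i.shape[0],0,5,0) for i in ims]))
print(env.state()["time"])
```

```text
[ 1.8 -0.8 -0.7]
27.5833
```

View pics/f.png

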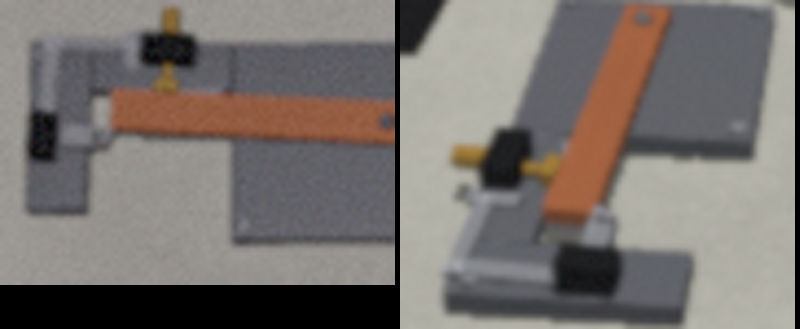

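Run:
```python
from h import *
rows=[]
for nm,(x,y,w,h) in(("top",(246,160,36,26)),("side",(240,225,36,26))):
    rows.append(np.hstack([cv2.resize(np.load(f"{nm}{k}.npz")["frame"][y:y+h,x:x+w],None,fx=11,fy=11,interpolation=cv2.INTER_CUBIC) for k in(2,3)]))
cv2.imwrite("pics/g.png",np.vstack(rows))
c=dict(np.load("top3.npz"))
hsv=cv2.cvtColor(c["frame"],cv2.COLOR_BGR2HSV)
m=((hsv[...,0]<14)&(hsv[...,1]>110)&(hsv[...,2]>80)).astype(np.uint8); m[:150]=0; m[:,360:]=0
k,l,st,ce=cv2.connectedComponentsWithStats(m); i=1+np.argmax(st[1:,4])
W=unproj(c,np.argwhere(l==i)[:,::-1],.026)[:,:2].astype(np.float32); print(cv2.minAreaRect(W),np.median(cloud(c)[l==i][:,2]))
```

```text
((0.5878747701644897, 0.05787021666765213), (0.212793231010437, 0.03230002894997597), 88.32720184326172) 0.025659551876459196
```

View pics/g.png

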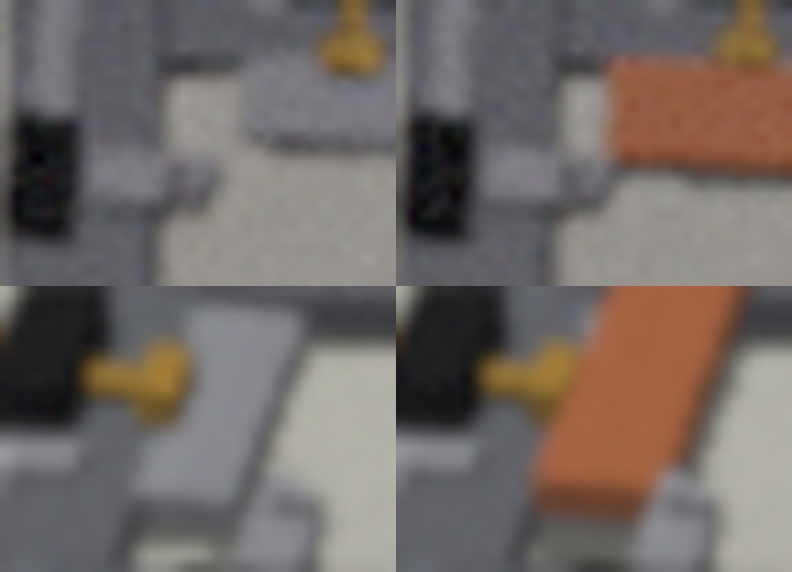

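The tongue looks fully out, but whether it is behind the bar can't be settled from these pixels. I'll feel it: a light push (4 N) on the opening side near the pin.

Run:
```python
from push import *
def Q(off,z=.0285):
    t=np.radians(88.3); return np.array([*(pin+.09*np.array([np.cos(t),np.sin(t)])+off*np.array([-np.sin(t),np.cos(t)])),z])
env.move_to(Q(-.038,.12),down(0)); env.move_straight(Q(-.038),.12)
env.wait(.2); f0=np.array(env.state()["force"])
for o in np.arange(-.034,-.0179,.001):
    h=env.move_straight(Q(o),.02,guard=4); env.wait(.05)
    s=env.state(); f=(np.array(s["force"])-f0)[0]; print(round(o,4),h,round(f,1),round(s["position"][0],4))
    if h or f>4: break
env.move_straight(Q(-.038),.05); env.move_straight(Q(-.038,.14),.15)
env.move_to([.42,-.2,.16],down(20)); c=env.capture("top"); np.savez("top4.npz",**c)
hsv=cv2.cvtColor(c["frame"],cv2.COLOR_BGR2HSV)
m=((hsv[...,0]<14)&(hsv[...,1]>110)&(hsv[...,2]>80)).astype(np.uint8); m[:150]=0; m[:,360:]=0
k,l,st,ce=cv2.connectedComponentsWithStats(m); i=1+np.argmax(st[1:,4])
W=unproj(c,np.argwhere(l==i)[:,::-1],.026)[:,:2].astype(np.float32); print(cv2.minAreaRect(W)); print(env.state()["time"])
```

```text
-0.034 False 0.1 0.6234
-0.033 False 0.1 0.6224
-0.032 False 0.0 0.6214
-0.031 False 0.7 0.6204
-0.03 False 1.2 0.6194
-0.029 False 0.5 0.6184
-0.028 False 0.0 0.6174
-0.027 False -1.0 0.6164
-0.026 False -0.3 0.6154
-0.025 False 0.6 0.6147
-0.024 False 4.6 0.6145
((0.5879591107368469, 0.057856857776641846), (0.21278902888298035, 0.03231441229581833), 88.39453125)
35.9917
```

Run:
```python
from workcell import env
import numpy as np
a=np.load("top0.npz")["frame"].astype(int);b=np.load("top4.npz")["frame"].astype(int)
for n,(u,v) in dict(mug=(170,172),remote=(335,126),mic=(474,243),driver=(400,131),adapter=(375,157),strap=(465,177),jar=(188,212)).items():
    print(n,np.abs(a-b)[v-12:v+13,u-12:u+13].mean().round(1))
env.job_done(); print(env.state()["time"])
```

```text
mug 11.9
remote 11.3
mic 8.6
driver 13.3
adapter 14.2
strap 13.6
jar 14.1
the job is handed in; nothing more can be done
the job is handed in; nothing more can be done
```

The link bar is on the pin and closed against the contact, with the catch holding it. I handed the job in at about 36 s.

- **Setting down:** I placed the bar flat over the pin at about 45° from closed, well clear of the contact. The pictures showed the pin in the hole and the bar's top at 26 mm, as it should be.
- **Swinging:** I pushed the free end at 160 mm from the pin until the contact resisted, then in 0.3 mm steps up to 16.6 N. That was the highest push I read. The contact seems to be set late, near the far end of its range.
- **Catch check:** After release the bar stayed closed at 88.3° in the world frame. The pictures showed the tongue out but could not show clearly that it was behind the bar. So I pushed lightly in the opening direction: the bar held at 4.6 N with about 0.2 mm of movement, and its angle stayed within 0.1°.
- **Other things on the desk:** My before-and-after image comparison was inconclusive, because brightness had changed by a similar amount at all seven items. I know of no contact with any of them, and the arm's paths stayed clear.
- **Plate angle:** The two cameras disagreed on it by about 1.4°, which did not matter for the fit.

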